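# Centre a leather-hard bowl in the trimming chuck

### The arm

A 6-joint arm with a two-finger parallel gripper is mounted at the origin on the work surface; the furniture and walls round the work are solid. World frame = base frame: x ahead of the robot, y to its left, z up, the work surface at z = 0. Lengths are in m, angles in rad, forces in N, time in s.
With the tool pointing down it reaches from about 0.35 to 0.875 m from the base axis. Payload 4.2 kg.
Tool frame: the origin (TCP) lies midway between the tips of the shut fingers; the grasp point (between the pads) lies 19 mm behind it (robot.pinch_z is the distance from the TCP to the grasp point, in m); z points along the fingers, y is the line along which they close (so a half turn about z gives the same grasp; the last joint's range is limited). The gripper opens to 87 mm and grips with 3 to 60 N. Pads are 19 mm wide; open, the fingers measure 117 mm over their backs; the gripper's body (75 mm by 190 mm) begins 51 mm behind the grasp point.
Start: joints at [1.479, 0.385, 0.008, 0, -1.194, -0.259], TCP at [0.215, 0.587, 0.223] pointing down, gripper open.
Joint ranges: [-3.14, 3.14], [-1.21, 2.06], [-1.07, 1.41], [-3.16, 2.05], [-2.99, -0.16], [-3.1, 3.1]. Speed limits (rad/s): [2.79, 2.79, 3.14, 3.14, 3.14, 3.14].

### API

Orientations are given as [roll, pitch, yaw] about the fixed x, y, z axes, in that order (R = Rz(yaw) Ry(pitch) Rx(roll)).
In Python, from cell import robot, camrig, job, probe_bus gives the robot as it stands (robot), with the cameras (camrig), the job (job) and the readings (probe_bus).
- The arm moves only by the shell command python3 steer.py 'ROWS' [OPENING] [FORCE]. ROWS is a JSON list of rows, 1 to 8 of them, each an object with the fields pos (a list: dx, dy, dz in fractions of the full range, 1 being 0.5 m), rotvec (a list: a rotation vector rx, ry, rz in fractions of the full range, 1 being 2 pi rad); a field left out counts as zero; each row is the pose to reach, as a shift and turn from the pose commanded when the command began, along the tool's axes at that moment; what a row does not reach only later rows make up. A row lasts 1/10 s, in which the tool goes at most 0.05 m and 0.15 rad, less where a joint would pass 70% of its speed; a pose out of reach is approached as far as the arm can. OPENING is the opening from 0.0 (shut) to 1.0 (fully open), set as the command begins (- or left out keeps the last). The fingers move at their own pace and stop on an object; FORCE is the grip in N (left out, the last holds). Time passes only in rows, so rows that do not move let the fingers close. It prints the time, the measured TCP pose, the force, the opening and the grip force at its end. A shift or turn number past 1, either way, is cut back to 1. Input that does not fit is refused with a message, and nothing moves.
- probe_bus.read_state(): the state, without advancing time (a new reading comes with each control period).
- camrig.snapshot(name): name is "scene" or "top" or "wrist"; returns a dict with "frame" (384x512x3 uint8, blue, green, red), "fx", "fy", "cx", "cy" (pixels), "rvec" (rotation vector, rad) and "tvec" (3), from world to camera coordinates, as OpenCV has them; the wrist camera has in their place "tool_from_camera" (4x4, takes a point from camera to tool coordinates, whose origin is the TCP and whose axes are the flange's). Camera axes: x right, y down, z forward; pixel columns grow to the right and rows downward; lengths in m; the calibration is good to about 2 mm. The wrist camera is an equidistant fisheye: a pixel r from the principal point sees the ray r / f radians off the axis. A picture is of the moment at which its call begins: read the wrist's pose just before it. There is no depth.
- job.job_done(): hands the job in; it is judged then, once.
The state is a dict: "time": time; "qpos": joint angles; "qvel": joint speeds; "tau": joint torques, N m; "tool_pos": TCP position; "ee_rot": TCP orientation; "contact_force": force on the tool from outside, world axes, zero at the start; "wrist_torque": the same for the moment, N m; "finger_gap": opening from 0.0 (shut) to 1.0 (fully open); "grasp_force": force on a finger pad.
Only numpy, scipy, OpenCV 4.12 (cv2) and the standard library are available. Lean on these libraries where they do the work, as an engineer would, in place of code of your own. Each camera call takes 0.05 s, during which the arm holds its last target. There are 200 camera calls.

### The job

The upturned clay bowl on the trimming chuck stands a little off centre, between three rubber roller pads. Put a closed fingertip down into one of the open notches in the turning plate's rim and trace the engraved scale round clockwise (seen from above), lightly and at a steady pace, so that the plate turns with the finger and the pads close in together; stop when all three are snug on the bowl and hold it centred, not squeezed hard, then take the finger out and away. Do not touch, lift or tip the bowl itself, and leave the other things on the bench where they are.

Things in the scene. Friction and masses are not known exactly. Their poses are not given: they have to be found in the camera images.
- chuck: Self-centring trimming chuck, fixed to the table: a flat round black base 320 mm across and 20 mm high, with short white scale marks on its margin, 144 to 157 mm from the axis. On it turns a round pale metal plate 280 mm across, 24 mm thick, its top 46 mm above the table. The origin lies on the upright turning axis at table height; z points up.
- plate (a joint): Turn of the plate about its axis, radians: grows clockwise seen from above; 0 = pads fully open, stop at 1.6; it starts between 0 and 0.35. Turning it takes about 0.3 N m (2.6 N at a notch), and it stays where it is left. All three jaws, riding round with the plate, move inward together by 20 mm per radian and first meet a centred bowl at 1.1 rad; 1.2 is snug, 1.35 too hard.
- notch0 (a point): Centre of a rim notch, level with the plate's top, 115 mm from the axis; it turns with the plate. The three notches are open above and outward, run from 87 to 140 mm (the rim) from the axis, have radial side walls 52 mm apart at 115 mm, and show the black base (20 mm above the table) at the bottom. A closed fingertip goes in from above and pushes on the clockwise wall.
- notch1 (a point): The same, the next notch 120 degrees anticlockwise of notch0 seen from above.
- notch2 (a point): The same, the third notch, 240 degrees anticlockwise of notch0.
- bowl: Small leather-hard clay bowl standing upside down on the plate, plain brown, 0.2 to 0.42 kg: rim 100 mm across below, foot ring 57 mm across on top, 56 mm high. It starts up to 13 mm off the axis. The origin is the centre of its rim, on the plate; z points up to the foot.
- pad0: Upright black rubber roller pad, free to turn on its pin, 20 mm across, top 35 mm above the plate, at the inner end of a radial black jaw midway between notch0 and notch1. Origin: centre of its foot, on the plate's top. At plate = 0 its inner face is 72 mm from the axis. On the bowl it gives 3 N per mm, so 1 N per 0.017 rad past 1.1. Left alone the plate holds about 5 N per pad at most.
- pad1: The same, between notch1 and notch2.
- pad2: The same, between notch2 and notch0.
- bowl_large: Bystander: a larger upturned clay bowl, 112 mm across, 63 mm high, on the plywood board at the left. Origin at the centre of its underside.
- bowl_small: Bystander: a smaller upturned clay bowl, 86 mm across, 48 mm high, on the same board. Origin at the centre of its underside.
- mushroom: Bystander: clay mushroom, 62 mm across, 60 mm high, on the same board. Origin at the centre of its underside.
- wood_rib: Bystander: flat wooden kidney rib, 71x116x8 mm, lying left of the chuck. Origin at the centre of its underside.
- loop_tool: Bystander: loop trimming tool with a wooden handle, 189 mm long, 12 mm high, lying right of the chuck. Origin at the centre of its underside.
- needle_tool: Bystander: needle tool, 158 mm long, 10 mm high, lying beyond the loop tool. Origin at the centre of its underside.
- water_pot: Bystander: pale plastic water pot, 99 mm across, 76 mm high, near left. Origin at the centre of its underside.
- ring_cutter: Bystander: round tin cutter, 69 mm across, 31 mm high, near right. Origin at the centre of its underside.

How it is judged:
By the outcome, as a careful person would: the job done as asked, in the order asked, and still so for the second after the job is handed in, with the robot touching nothing.
It also fails if it takes over 38 s, if anything falls off the work surface, if the arm or the gripper's body presses on something with over 40 N, if the wrist force passes 120 N, or if a joint passes its speed limit or range.

## Working session

There is one attempt and no reset: what is moved stays moved. The work goes in short steps, Python scripts to look and compute and a shell command to move; the robot and the scene stay as the last step left them, time stands still between calls to the robot, and variables do not carry over. Pictures are saved under pics/ and viewed, at most 10 in all, crops included, and the job is handed in when it is done.

```bash
ls; mkdir -p pics
python3 - <<'E'
from cell import robot, camrig, job, probe_bus
import cv2
s=probe_bus.read_state();print({k:s[k] for k in('time','tool_pos','ee_rot','finger_gap')})
for n in('scene','top'):
    d=camrig.snapshot(n);cv2.imwrite(f'pics/{n}0.png',d['frame']);print(n,d['fx'],d['cx'],d['cy'],d['rvec'],d['tvec'])
E
```

```text
cell.py
pics
steer.py
{'time': 0.0, 'tool_pos': array([0.21454605, 0.58637688, 0.22145127]), 'ee_rot': array([ 3.13937469e+00, -1.18403078e-04, -3.50964119e-01]), 'finger_gap': 0.9969431958726879}
scene 424.31409519789895 254.12043363892462 193.18526363997444 [ 2.14205982 -1.02566626  0.45118467] [-0.28591369  0.33785799  1.17649048]
top 391.72650041378535 251.20599382319102 186.90134361133985 [ 2.12776743 -2.12617587  0.17857601] [0.04278566 0.48283152 1.24604671]
```

View pics/top0.png

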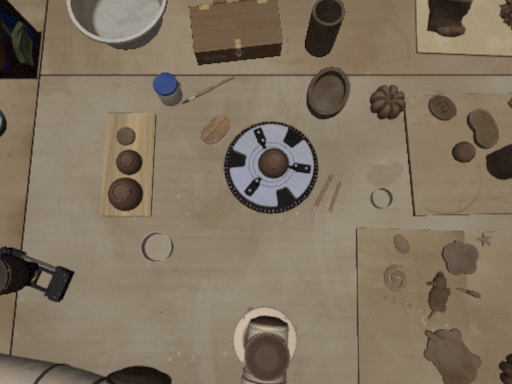

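View pics/scene0.png

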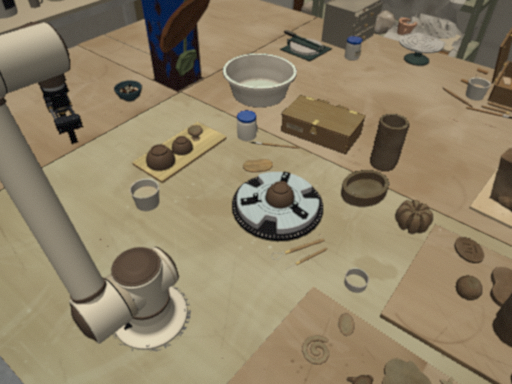

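```bash
cat > h.py <<'E'
from cell import robot, camrig, job, probe_bus
import cv2, numpy as np
def cam(d):
    R=cv2.Rodrigues(np.array(d['rvec'],float))[0];return R,np.array(d['tvec'],float).ravel()
def ray(d,uv,z):
    R,t=cam(d);uv=np.atleast_2d(uv).astype(float)
    v=np.c_[(uv[:,0]-d['cx'])/d['fx'],(uv[:,1]-d['cy'])/d['fy'],np.ones(len(uv))]@R
    c=-R.T@t;return (c+v*((z-c[2])/v[:,2])[:,None])[:,:2]
def proj(d,P):
    R,t=cam(d);q=np.atleast_2d(P)@R.T+t
    return np.c_[q[:,0]/q[:,2]*d['fx']+d['cx'],q[:,1]/q[:,2]*d['fy']+d['cy']]
def circ(p):
    a=np.c_[2*p,np.ones(len(p))];s=np.linalg.lstsq(a,(p**2).sum(1),rcond=None)[0]
    return s[:2],np.sqrt(s[2]+s[:2]@s[:2])
def plate(d,seed):
    f=d['frame'].astype(int);hsv=cv2.cvtColor(d['frame'],cv2.COLOR_BGR2HSV)
    m=((hsv[...,1]<45)&(hsv[...,2]>140)).astype(np.uint8)
    n,l,st,c=cv2.connectedComponentsWithStats(m)
    k=min([i for i in range(1,n) if st[i,4]>300],key=lambda i:np.hypot(*(c[i]-seed)))
    cs=max(cv2.findContours((l==k).astype(np.uint8),0,1)[0],key=len)
    h=cv2.convexHull(cs)[:,0];p=ray(d,h,.046)
    for _ in range(4):
        c0,r=circ(p);e=np.abs(np.hypot(*(p-c0).T)-r);p=p[e<max(.0025,1.5*np.median(e))]
    return c0,r
def prof(d,c,rad,z=.046):
    a=np.radians(np.arange(0,360));P=np.c_[c[0]+rad*np.cos(a),c[1]+rad*np.sin(a),0*a+z]
    q=proj(d,P).astype(np.float32)
    g=cv2.cvtColor(d['frame'],cv2.COLOR_BGR2GRAY)
    return cv2.remap(g,q[:,0],q[:,1],cv2.INTER_LINEAR).ravel().astype(int)
E
python3 - <<'E'
from h import *
d=camrig.snapshot('top');e=camrig.snapshot('scene')
for x,s in((d,(271,167)),(e,(278,205))):
    c,r=plate(x,s);print(c,r)
    for rad in(.1,.115,.13):
        p=prof(x,c,rad);b=p<110;i=np.flatnonzero(b!=np.roll(b,1));print(rad,[(int(k),int(b[k])) for k in i])
a=cv2.resize(d['frame'][115:220,215:330],None,fx=5,fy=5,interpolation=2);cv2.imwrite('pics/c1.png',a)
E
```

```text
[ 0.55893172 -0.02236929] 0.1375637874801665
0.1 [(13, 1), (30, 0), (69, 1), (95, 0), (133, 1), (150, 0), (189, 1), (215, 0), (255, 1), (272, 0), (309, 1), (335, 0)]
0.115 [(14, 1), (29, 0), (69, 1), (95, 0), (134, 1), (149, 0), (189, 1), (215, 0), (256, 1), (263, 0), (265, 1), (271, 0), (309, 1), (335, 0)]
0.13 [(15, 1), (28, 0), (69, 1), (95, 0), (138, 1), (145, 0), (189, 1), (216, 0), (257, 1), (269, 0), (309, 1), (335, 0)]
[ 0.5581832  -0.02193349] 0.1396795026134415
0.1 [(16, 1), (31, 0), (71, 1), (95, 0), (127, 1), (147, 0), (191, 1), (214, 0), (256, 1), (275, 0), (310, 1), (332, 0)]
0.115 [(16, 1), (26, 0), (27, 1), (30, 0), (71, 1), (94, 0), (130, 1), (146, 0), (190, 1), (215, 0), (257, 1), (274, 0), (310, 1), (333, 0)]
0.13 [(17, 1), (29, 0), (70, 1), (95, 0), (190, 1), (215, 0), (310, 1), (334, 0)]
```

View pics/c1.png

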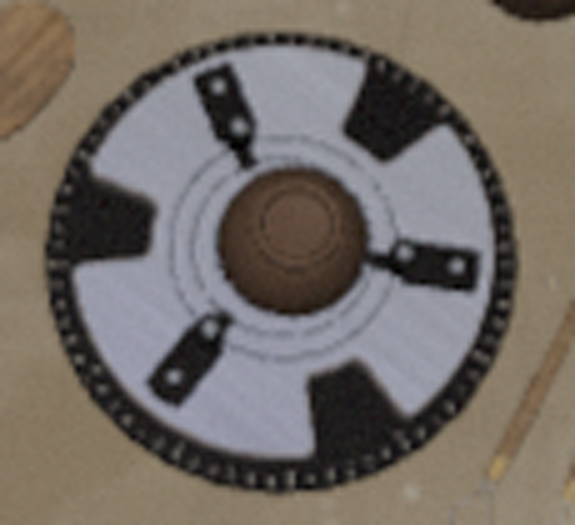

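```bash
cat >> h.py <<'E'
C=np.array([.5585,-.0222])
E
python3 - <<'E'
from h import *
d=camrig.snapshot('top')
px=np.array([[240,127],[210,328],[405,253],[217,87],[175,376],[457,266]])/5+[214.6,114.6]
for z in(.06,.081):
    p=ray(d,px,z)-C;print(z,np.hypot(*p.T).round(4),np.degrees(np.arctan2(p[:,1],p[:,0])).round(1))
p=ray(d,np.array([[298,225]])/5+[214.6,114.6],.102);print('bowl foot off axis',p-C)
e=camrig.snapshot('scene');cv2.imwrite('pics/c2.png',cv2.resize(e['frame'][160:245,225:330],None,fx=7,fy=7,interpolation=2))
# start target: notch at 82.2deg, tool x inward
a=np.radians(82);T=C+.115*np.array([np.cos(a),np.sin(a)]);s=probe_bus.read_state();y=s['ee_rot'][2]
D=T-s['tool_pos'][:2];print(T,'tool dx,dy',D@[np.cos(y),np.sin(y)],D@[np.sin(y),-np.cos(y)],'dyaw',a-np.pi-y,s['ee_rot'])
E
```

```text
0.06 [0.0837 0.0741 0.0803 0.1149 0.113  0.1148] [ 19.3 139.9 -94.8  21.9 141.4 -97.7]
0.081 [0.0779 0.0773 0.0786 0.1087 0.1156 0.1127] [  21.2  141.8  -98.5   23.4  142.6 -100.3]
bowl foot off axis [[ 0.00174197 -0.00790647]]
[0.57450491 0.09168083] tool dx,dy 0.5080272131469534 0.3412549018183102 dyaw -1.3595903069553916 [ 3.14084878e+00 -1.17073530e-04 -3.50832360e-01]
```

View pics/c2.png

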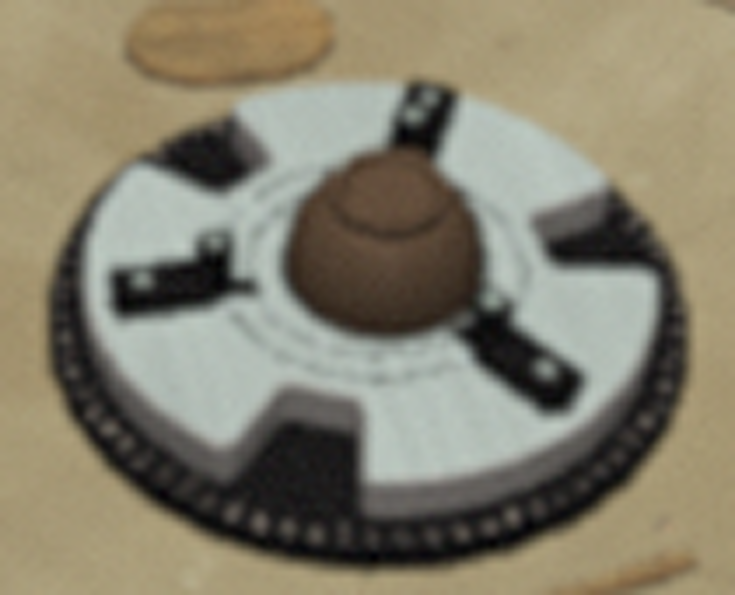

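The rows are not in the units I measure in: shifts go in shares of 0.5 m and turns go in shares of 2 pi rad. I convert before sending: 0.32 m / 0.5 = 0.64, 0.28 m / 0.5 = 0.56, 0.8 rad / 6.2832 = 0.1273.

```bash
python3 steer.py '[{"pos": [0.08, 0.054, 0], "rotvec": [0, 0, 0.0159]}, {"pos": [0.16, 0.108, 0], "rotvec": [0, 0, 0.0318]}, {"pos": [0.24, 0.162, 0], "rotvec": [0, 0, 0.0477]}, {"pos": [0.32, 0.216, 0], "rotvec": [0, 0, 0.0637]}, {"pos": [0.4, 0.268, 0], "rotvec": [0, 0, 0.0796]}, {"pos": [0.48, 0.322, 0], "rotvec": [0, 0, 0.0955]}, {"pos": [0.56, 0.376, 0], "rotvec": [0, 0, 0.1114]}, {"pos": [0.64, 0.43, 0], "rotvec": [0, 0, 0.1273]}]' 0.0 10
cat > g.py <<'E'
from h import *
import sys
a=np.radians(float(sys.argv[1]));T=C+.115*np.array([np.cos(a),np.sin(a)]);s=probe_bus.read_state();y=s['ee_rot'][2]
D=T-s['tool_pos'][:2];p=s['tool_pos'][:2]-C
print('dx,dy',D@[np.cos(y),np.sin(y)],D@[np.sin(y),-np.cos(y)],'rz',-(a-np.pi-y),'z',s['tool_pos'][2],'ang,r',np.degrees(np.arctan2(p[1],p[0])),np.hypot(*p),'gap',s['finger_gap'],s['time'])
f=s['contact_force'];u=np.array([p[1],-p[0]])/np.hypot(*p)
print('F',f.round(2),'cw tangential',f[:2]@u,'rad',f[:2]@p/np.hypot(*p))
E
python3 g.py 82
```

```text
time: 1.1
tool_pos: [0.4422, 0.2734, 0.2229]
ee_rot: [-3.141, 0.0, -1.154]
contact_force: [0.4, 0.5, -0.3]
finger_gap: 0.356
grasp_force: 0.0
dx,dy 0.21968003474692005 -0.04757111802740162 rz 0.5559497857077764 z 0.22286547187293518 ang,r 111.48623354033592 0.31763207330185156 gap 0.3560523931580489 1.1
F [ 0.42  0.45 -0.26] cw tangential 0.5594588618156723 rad 0.2646651755463083
```

To row units: 0.219 m / 0.5 = 0.438, 0.195 m / 0.5 = 0.39, 0.555 rad / 6.2832 = 0.0883.

```bash
python3 steer.py '[{"pos": [0.08, -0.018, 0], "rotvec": [0, 0, 0.0159]}, {"pos": [0.16, -0.036, 0], "rotvec": [0, 0, 0.0318]}, {"pos": [0.24, -0.052, 0], "rotvec": [0, 0, 0.0477]}, {"pos": [0.32, -0.07, 0], "rotvec": [0, 0, 0.0637]}, {"pos": [0.39, -0.084, 0], "rotvec": [0, 0, 0.0796]}, {"pos": [0.438, -0.095, 0], "rotvec": [0, 0, 0.0883]}, {"pos": [0.438, -0.095, 0], "rotvec": [0, 0, 0.0883]}, {"pos": [0.438, -0.095, 0], "rotvec": [0, 0, 0.0883]}]'
python3 g.py 82
```

```text
time: 1.9
tool_pos: [0.5739, 0.0941, 0.2222]
ee_rot: [3.141, -0.0, -1.706]
contact_force: [-0.4, -0.2, -0.4]
finger_gap: 0.005
grasp_force: 0.0
dx,dy 0.002321808137935668 -0.0008871947417135813 rz 0.004001659580435968 z 0.22220136298927803 ang,r 82.43781296482359 0.11732166444424882 gap 0.005053384780482697 1.9
F [-0.4  -0.21 -0.38] cw tangential -0.37263282685900406 rad -0.26256041442637085
```

To row units: 0.142 m / 0.5 = 0.284, 0.135 m / 0.5 = 0.27.

```bash
python3 steer.py '[{"pos": [0.004, -0.002, 0.05]}, {"pos": [0.004, -0.002, 0.1]}, {"pos": [0.004, -0.002, 0.15]}, {"pos": [0.004, -0.002, 0.2]}, {"pos": [0.004, -0.002, 0.24]}, {"pos": [0.004, -0.002, 0.27]}, {"pos": [0.004, -0.002, 0.284]}, {"pos": [0.004, -0.002, 0.284]}]'
python3 g.py 82
python3 - <<'E'
from h import *
e=camrig.snapshot('scene');d=camrig.snapshot('top')
a=cv2.resize(e['frame'][140:245,215:330],None,fx=3.4,fy=4,interpolation=2);b=cv2.resize(d['frame'][115:220,215:330],None,fx=3.4,fy=4,interpolation=2)
cv2.imwrite('pics/c3.png',np.hstack([a,b]))
E
```

```text
time: 2.7
tool_pos: [0.5739, 0.093, 0.0799]
ee_rot: [3.14, -0.001, -1.704]
contact_force: [0.2, 1.2, 0.0]
finger_gap: 0.01
grasp_force: 0.0
dx,dy 0.0012315762700183355 -0.0007695562270893753 rz 0.006229470681561322 z 0.07989245974452266 ang,r 82.38313362185274 0.11622935707700101 gap 0.010108065018135142 2.7
F [0.24 1.24 0.02] cw tangential 0.07818513430536495 rad 1.2591764995178334
```

View pics/c3.png

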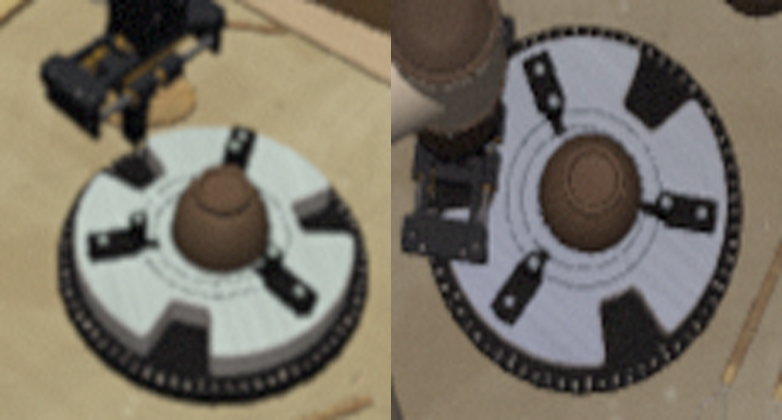

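The fingertip is right above the left notch (scene half near (140,145), notch at (135,168)). Going down.

To row units: 0.048 m / 0.5 = 0.096, 0.047 m / 0.5 = 0.094.

```bash
python3 steer.py '[{"pos": [0, 0, 0.024]}, {"pos": [0, 0, 0.048]}, {"pos": [0, 0, 0.068]}, {"pos": [0, 0, 0.084]}, {"pos": [0, 0, 0.094]}, {"pos": [0, 0, 0.096]}, {"pos": [0, 0, 0.096]}]'
python3 g.py 82
```

```text
time: 3.5
tool_pos: [0.5749, 0.0923, 0.0324]
ee_rot: [3.142, -0.0, -1.706]
contact_force: [0.7, -0.2, -0.2]
finger_gap: 0.006
grasp_force: 0.0
dx,dy 0.0006809222075632416 0.0002744161635300403 rz 0.004664056216937995 z 0.03239084502211639 ang,r 81.86566017469298 0.1156825126706259 gap 0.005636779561877909 3.5
F [ 0.66 -0.21 -0.23] cw tangential 0.6784966541763994 rad -0.11424046338563489
```

To row units: -0.0228 m / 0.5 = -0.0456, -0.02 m / 0.5 = -0.04, 0.175 rad / 6.2832 = 0.0279.

```bash
python3 steer.py '[{"pos": [0, -0.0058, 0], "rotvec": [0, 0, 0.004]}, {"pos": [0.0002, -0.0114, 0], "rotvec": [0, 0, 0.008]}, {"pos": [0.0006, -0.0172, 0], "rotvec": [0, 0, 0.0119]}, {"pos": [0.0012, -0.023, 0], "rotvec": [0, 0, 0.0159]}, {"pos": [0.0018, -0.0286, 0], "rotvec": [0, 0, 0.0199]}, {"pos": [0.0026, -0.0344, 0], "rotvec": [0, 0, 0.0239]}, {"pos": [0.0036, -0.04, 0], "rotvec": [0, 0, 0.0279]}, {"pos": [0.0046, -0.0456, 0], "rotvec": [0, 0, 0.0318]}]'
python3 g.py 70.5
python3 steer.py '[{"pos": [0, -0.0058, 0], "rotvec": [0, 0, 0.004]}, {"pos": [0.0002, -0.0114, 0], "rotvec": [0, 0, 0.008]}, {"pos": [0.0006, -0.0172, 0], "rotvec": [0, 0, 0.0119]}, {"pos": [0.0012, -0.023, 0], "rotvec": [0, 0, 0.0159]}, {"pos": [0.0018, -0.0286, 0], "rotvec": [0, 0, 0.0199]}, {"pos": [0.0026, -0.0344, 0], "rotvec": [0, 0, 0.0239]}, {"pos": [0.0036, -0.04, 0], "rotvec": [0, 0, 0.0279]}, {"pos": [0.0046, -0.0456, 0], "rotvec": [0, 0, 0.0318]}]'
python3 g.py 59
```

```text
time: 4.3
tool_pos: [0.5967, 0.0872, 0.0325]
ee_rot: [3.14, -0.0, -1.908]
contact_force: [-2.7, 2.4, 2.1]
finger_gap: 0.006
grasp_force: 1.5
dx,dy 0.000836286946605454 -0.0005283824029604239 rz 0.003076936203904479 z 0.03248443898484095 ang,r 70.76262570625137 0.11583587405399105 gap 0.006174770047785154 4.3
F [-2.73  2.35  2.11] cw tangential -3.3519027757986857 rad 1.320462296213805
time: 5.1
tool_pos: [0.6182, 0.0773, 0.0325]
ee_rot: [-3.141, 0.0, -2.108]
contact_force: [-1.8, 2.1, 1.6]
finger_gap: 0.006
grasp_force: 1.5
dx,dy 0.0010132595990502544 -0.0001025319346052756 rz 0.003993863388562335 z 0.03252704258968848 ang,r 59.05263610092477 0.11601289097553533 gap 0.00592225262735159 5.1
F [-1.76  2.13  1.63] cw tangential -2.6084876647132944 rad 0.9252155772377173
```

To row units: -0.0228 m / 0.5 = -0.0456, -0.02 m / 0.5 = -0.04, 0.2 rad / 6.2832 = 0.0318.

```bash
python3 steer.py '[{"pos": [0, -0.0058, 0], "rotvec": [0, 0, 0.004]}, {"pos": [0.0002, -0.0114, 0], "rotvec": [0, 0, 0.008]}, {"pos": [0.0006, -0.0172, 0], "rotvec": [0, 0, 0.0119]}, {"pos": [0.0012, -0.023, 0], "rotvec": [0, 0, 0.0159]}, {"pos": [0.0018, -0.0286, 0], "rotvec": [0, 0, 0.0199]}, {"pos": [0.0026, -0.0344, 0], "rotvec": [0, 0, 0.0239]}, {"pos": [0.0036, -0.04, 0], "rotvec": [0, 0, 0.0279]}, {"pos": [0.0046, -0.0456, 0], "rotvec": [0, 0, 0.0318]}]'
python3 g.py 47.6
python3 steer.py '[{"pos": [0, -0.0058, 0], "rotvec": [0, 0, 0.004]}, {"pos": [0.0002, -0.0114, 0], "rotvec": [0, 0, 0.008]}, {"pos": [0.0006, -0.0172, 0], "rotvec": [0, 0, 0.0119]}, {"pos": [0.0012, -0.023, 0], "rotvec": [0, 0, 0.0159]}, {"pos": [0.0018, -0.0286, 0], "rotvec": [0, 0, 0.0199]}, {"pos": [0.0026, -0.0344, 0], "rotvec": [0, 0, 0.0239]}, {"pos": [0.0036, -0.04, 0], "rotvec": [0, 0, 0.0279]}, {"pos": [0.0046, -0.0456, 0], "rotvec": [0, 0, 0.0318]}]'
python3 g.py 36.1
python3 - <<'E'
from h import *
d=camrig.snapshot('top')
for rad in(.115,.125,.13):
    p=prof(d,C,rad);b=p<110;i=np.flatnonzero(b!=np.roll(b,1));print(rad,[(int(k),int(b[k])) for k in i])
cv2.imwrite('pics/c4.png',cv2.resize(d['frame'][115:220,215:330],None,fx=5,fy=5,interpolation=2))
E
```

```text
time: 5.9
tool_pos: [0.6367, 0.0637, 0.0326]
ee_rot: [-3.141, 0.001, -2.308]
contact_force: [-0.4, 3.2, 1.3]
finger_gap: 0.007
grasp_force: 1.5
dx,dy 0.0011781476258059384 -0.00016541861739539454 rz 0.0029466873983485797 z 0.032582729511819786 ang,r 47.6832918367711 0.1161777778334437 gap 0.006761145684402745 5.9
F [-0.39  3.23  1.33] cw tangential -2.465506362032839 rad 2.126447404743215
time: 6.7
tool_pos: [0.652, 0.0466, 0.0327]
ee_rot: [-3.141, 0.001, -2.508]
contact_force: [0.9, 4.2, -0.0]
finger_gap: 0.004
grasp_force: 1.6
dx,dy 0.0010791115110753507 -0.0004836850768326162 rz 0.003645589712262698 z 0.03265648876290098 ang,r 36.34068578541279 0.11607836520672506 gap 0.004419350635625511 6.7
F [ 0.9   4.17 -0.03] cw tangential -2.8245284448403867 rad 3.1917753160187075
0.115 [(6, 1), (68, 0), (97, 1), (111, 0), (152, 1), (179, 0), (220, 1), (233, 0), (273, 1), (298, 0), (338, 1), (353, 0)]
0.125 [(0, 1), (6, 0), (9, 1), (77, 0), (102, 1), (108, 0), (152, 1), (179, 0), (223, 1), (229, 0), (272, 1), (298, 0), (342, 1), (349, 0)]
0.13 [(2, 0), (4, 1), (77, 0), (103, 1), (107, 0), (152, 1), (179, 0), (224, 1), (228, 0), (272, 1), (298, 0), (343, 1), (347, 0), (356, 1)]
```

View pics/c4.png

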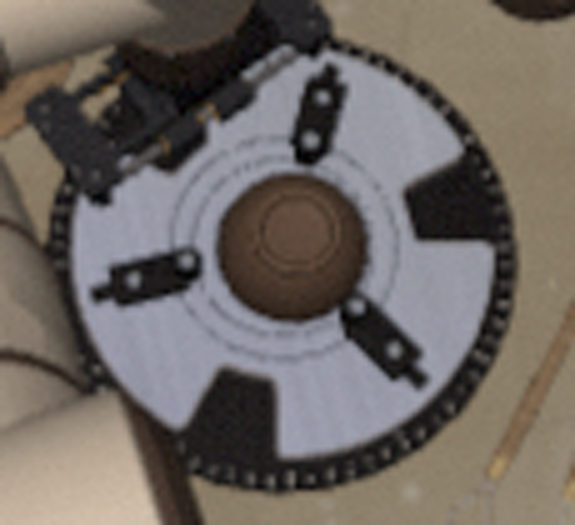

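```bash
python3 - <<'E'
from h import *
d=camrig.snapshot('top')
px=np.array([[310,139],[188,261],[355,306]])/5+[214.6,114.6]
p=ray(d,px,.081)-C;r=np.hypot(*p.T);print(r.round(4),np.degrees(np.arctan2(p[:,1],p[:,0])).round(1),(.082-r.mean())/.02)
E
python3 steer.py '[{"pos": [0, -0.0058, 0], "rotvec": [0, 0, 0.004]}, {"pos": [0.0002, -0.0114, 0], "rotvec": [0, 0, 0.008]}, {"pos": [0.0006, -0.0172, 0], "rotvec": [0, 0, 0.0119]}, {"pos": [0.0012, -0.023, 0], "rotvec": [0, 0, 0.0159]}, {"pos": [0.0018, -0.0286, 0], "rotvec": [0, 0, 0.0199]}, {"pos": [0.0026, -0.0344, 0], "rotvec": [0, 0, 0.0239]}, {"pos": [0.0036, -0.04, 0], "rotvec": [0, 0, 0.0279]}, {"pos": [0.0046, -0.0456, 0], "rotvec": [0, 0, 0.0318]}]'
python3 g.py 24.7
```

```text
[0.0668 0.0642 0.0647] [ -15.   105.2 -135.8] 0.83934330516751
time: 7.6
tool_pos: [0.6633, 0.0267, 0.0325]
ee_rot: [3.142, -0.0, -2.708]
contact_force: [-1.5, 3.8, 2.0]
finger_gap: 0.003
grasp_force: 1.7
dx,dy 0.0006028487072556466 -0.0006472385618878034 rz 0.0024941491153915862 z 0.03252735700680018 ang,r 25.021533612717885 0.11560305283564161 gap 0.0029468186536969793 7.6
F [-1.5   3.82  2.  ] cw tangential -4.0965310025374375 rad 0.2583882341839642
```

To row units: -0.0115 m / 0.5 = -0.023, -0.0086 m / 0.5 = -0.0172, 0.1 rad / 6.2832 = 0.0159.

```bash
python3 steer.py '[{"pos": [0, -0.0058, 0], "rotvec": [0, 0, 0.004]}, {"pos": [0.0002, -0.0114, 0], "rotvec": [0, 0, 0.008]}, {"pos": [0.0006, -0.0172, 0], "rotvec": [0, 0, 0.0119]}, {"pos": [0.0012, -0.023, 0], "rotvec": [0, 0, 0.0159]}]'
python3 g.py 19
python3 - <<'E'
from h import *
d=camrig.snapshot('top')
for rad in(.115,.125,.13):
    p=prof(d,C,rad);b=p<110;i=np.flatnonzero(b!=np.roll(b,1));print(rad,[(int(k),int(b[k])) for k in i])
cv2.imwrite('pics/c5.png',cv2.resize(d['frame'][115:220,215:330],None,fx=5,fy=5,interpolation=2))
E
```

```text
time: 8.0
tool_pos: [0.6676, 0.0161, 0.0325]
ee_rot: [3.142, -0.0, -2.808]
contact_force: [-2.2, 3.3, 2.2]
finger_gap: 0.008
grasp_force: 1.9
dx,dy 0.0006451847515256135 -0.0007337207664551436 rz 0.0021590946901666186 z 0.03254570365885156 ang,r 19.36420737620829 0.11564593549745032 gap 0.007572588855519354 8.0
F [-2.22  3.29  2.2 ] cw tangential -3.840541949682908 rad -0.9992260438837028
0.115 [(47, 0), (84, 1), (116, 0), (141, 1), (161, 0), (205, 1), (211, 0), (255, 1), (281, 0), (323, 1), (335, 0), (351, 1)]
0.125 [(42, 0), (47, 1), (60, 0), (80, 1), (129, 0), (148, 1), (163, 0), (205, 1), (211, 0), (255, 1), (281, 0), (325, 1), (331, 0), (344, 1), (353, 0), (357, 1)]
0.13 [(60, 0), (78, 1), (103, 0), (109, 1), (131, 0), (151, 1), (165, 0), (206, 1), (210, 0), (255, 1), (281, 0), (325, 1), (331, 0), (342, 1), (348, 0), (352, 1)]
```

View pics/c5.png

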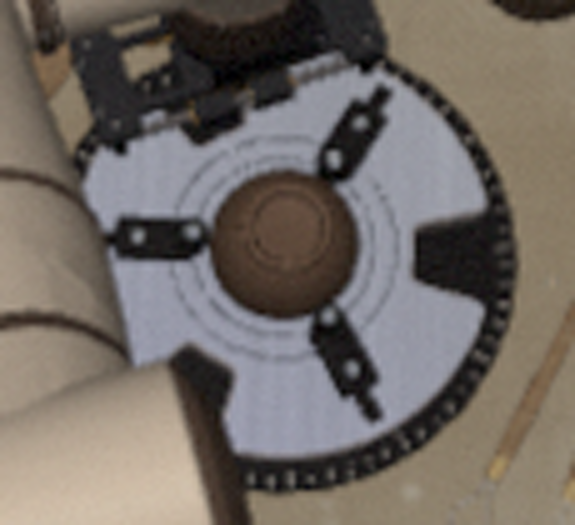

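```bash
python3 - <<'E'
from h import *
d=camrig.snapshot('top')
px=np.array([[333,158],[193,232],[328,316]])/5+[214.6,114.6]
p=ray(d,px,.081)-C;r=np.hypot(*p.T);print(r.round(4),np.degrees(np.arctan2(p[:,1],p[:,0])).round(1),(.082-r.mean())/.02)
print('bowl',ray(d,np.array([[287,226]])/5+[214.6,114.6],.102)-C)
E
python3 steer.py '[{"pos": [0, -0.0058, 0], "rotvec": [0, 0, 0.004]}, {"pos": [0.0002, -0.0114, 0], "rotvec": [0, 0, 0.008]}]'
python3 g.py 16.5; python3 g.py 16.5|tail -1
```

```text
[0.0609 0.0588 0.0597] [ -31.9   87.7 -152.4] 1.1102243718671208
bowl [[ 0.00109235 -0.00092481]]
time: 8.3
tool_pos: [0.6693, 0.0111, 0.0325]
ee_rot: [3.141, -0.0, -2.858]
contact_force: [-1.7, 5.4, 1.5]
finger_gap: 0.008
grasp_force: 2.6
dx,dy 0.0006596719457763733 -0.0004745731425509986 rz -0.004158695707646487 z 0.032507957356280356 ang,r 16.733728915995044 0.11566260221075592 gap 0.007993910036036132 8.3
F [-1.71  5.42  1.49] cw tangential -5.681759841816584 rad -0.07411887463170666
F [-1.71  5.42  1.49] cw tangential -5.681759841816584 rad -0.07411887463170666
```

```bash
python3 steer.py '[{}, {}]'
python3 g.py 16.5
python3 - <<'E'
from h import *
d=camrig.snapshot('top')
for rad in(.105,.115,.125,.13):
    p=prof(d,C,rad);b=p<110;i=np.flatnonzero(b!=np.roll(b,1));print(rad,[(int(k),int(b[k])) for k in i if k>200])
cv2.imwrite('pics/c6.png',cv2.resize(d['frame'][115:220,215:330],None,fx=5,fy=5,interpolation=2))
E
```

```text
time: 8.5
tool_pos: [0.6694, 0.0108, 0.0325]
ee_rot: [-3.141, -0.0, -2.856]
contact_force: [-2.6, 3.5, 1.4]
finger_gap: 0.006
grasp_force: 1.6
dx,dy 0.0006746982281077944 -0.00013356831272381067 rz -0.0022237758412093633 z 0.032522158744658 ang,r 16.56541528913425 0.11567506897720414 gap 0.006128286231334755 8.5
F [-2.55  3.51  1.39] cw tangential -4.087695285159089 rad -1.4473512893811165
0.105 [(214, 0), (252, 1), (278, 0), (317, 1), (334, 0), (353, 1)]
0.115 [(202, 1), (209, 0), (252, 1), (278, 0), (321, 1), (330, 0), (350, 1)]
0.125 [(202, 1), (208, 0), (252, 1), (278, 0), (322, 1), (328, 0), (342, 1), (350, 0), (354, 1)]
0.13 [(203, 1), (207, 0), (252, 1), (278, 0), (322, 1), (328, 0), (339, 1), (345, 0), (349, 1)]
```

View pics/c6.png

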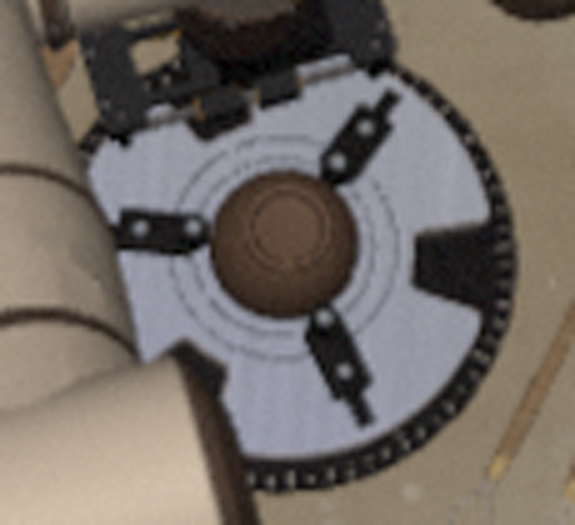

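To row units: -0.0023 m / 0.5 = -0.0046, 0.02 rad / 6.2832 = 0.0032.

```bash
python3 steer.py '[{"pos": [0, -0.0046, 0], "rotvec": [0, 0, 0.0032]}, {"pos": [0, -0.0046, 0], "rotvec": [0, 0, 0.0032]}]'; python3 g.py 15.4
python3 steer.py '[{"pos": [0, 0.006, 0]}, {"pos": [0, 0.012, 0]}, {"pos": [0, 0.018, 0]}, {"pos": [0, 0.022, 0]}, {"pos": [0, 0.022, 0]}, {"pos": [0, 0.022, 0]}]'; python3 g.py 20
```

```text
time: 8.75
tool_pos: [0.6699, 0.0089, 0.0325]
ee_rot: [3.141, -0.0, -2.876]
contact_force: [-2.6, 4.3, 1.3]
finger_gap: 0.007
grasp_force: 2.2
dx,dy 0.0006912193034564101 -0.0003953109979875209 rz -0.0035674886931480465 z 0.03250447394276423 ang,r 15.594551163231303 0.11569329212999833 gap 0.006852301211202383 8.75
F [-2.63  4.3   1.28] cw tangential -4.851165270292468 rad -1.3792481104304122
time: 9.35
tool_pos: [0.6672, 0.0193, 0.0326]
ee_rot: [-3.141, 0.0, -2.876]
contact_force: [-0.1, 0.5, 0.0]
finger_gap: 0.007
grasp_force: 0.0
dx,dy 0.001226454917904404 -0.001902647087476264 rz -0.08312608332683524 z 0.03257516195185659 ang,r 20.88326434977292 0.11639402769937673 gap 0.006955171614705615 9.35
F [-0.15  0.49  0.04] cw tangential -0.5062447096347328 rad 0.03724910216574545
```

Finger free; lift straight up, then away to the left to clear the view.

```bash
python3 steer.py '[{"pos": [0, 0, -0.02]}, {"pos": [0, 0, -0.05]}, {"pos": [0, 0, -0.09]}, {"pos": [0, 0, -0.14]}, {"pos": [0, 0, -0.2]}, {"pos": [0, 0, -0.26]}, {"pos": [0, 0, -0.32]}, {"pos": [0, 0, -0.38]}]'; python3 g.py 20
python3 - <<'E'
from h import *
s=probe_bus.read_state();y=s['ee_rot'][2];D=np.array([.38,.36])-s['tool_pos'][:2]
print(D@[np.cos(y),np.sin(y)],D@[np.sin(y),-np.cos(y)],s['qpos'])
E
```

```text
time: 10.15
tool_pos: [0.6672, 0.0191, 0.2259]
ee_rot: [-3.141, 0.002, -2.876]
contact_force: [-0.5, 0.2, 0.1]
finger_gap: 0.005
grasp_force: 0.0
dx,dy 0.0011281962160349483 -0.0017602781483052792 rz -0.08331634022123868 z 0.22589535426359536 ang,r 20.81809708000203 0.11628262641706312 gap 0.004653414447759633 10.15
F [-0.52  0.19  0.12] cw tangential -0.36653279639281755 rad -0.42020179832170435
0.1875850499174927 0.40433255549313246 [ 2.70577050e-01  4.54405741e-01  1.26435350e-01  3.47147793e-04
 -1.24040134e+00 -1.57573647e+00]
```

To row units: 0.3 m / 0.5 = 0.6, 0.27 m / 0.5 = 0.54.

```bash
python3 steer.py '[{"pos": [0.02, 0.06, 0]}, {"pos": [0.06, 0.14, 0]}, {"pos": [0.1, 0.22, 0]}, {"pos": [0.14, 0.3, 0]}, {"pos": [0.18, 0.38, 0]}, {"pos": [0.22, 0.46, 0]}, {"pos": [0.26, 0.54, 0]}, {"pos": [0.29, 0.6, 0]}]'
python3 steer.py '[{"pos": [0.04, 0.08, 0]}, {"pos": [0.08, 0.16, 0]}, {"pos": [0.084, 0.2, 0]}, {"pos": [0.084, 0.2, 0]}, {"pos": [0.084, 0.2, 0]}]'
python3 - <<'E'
from h import *
d=camrig.snapshot('top')
for rad in(.115,.125):
    p=prof(d,C,rad);b=p<110;i=np.flatnonzero(b!=np.roll(b,1));print(rad,[(int(k),int(b[k])) for k in i])
cv2.imwrite('pics/c7.png',cv2.resize(d['frame'][115:220,215:330],None,fx=5,fy=5,interpolation=2))
E
```

```text
time: 10.95
tool_pos: [0.447, 0.2722, 0.2246]
ee_rot: [3.14, 0.003, -2.875]
contact_force: [0.6, -0.2, 0.6]
finger_gap: 0.009
grasp_force: 0.0
time: 11.45
tool_pos: [0.3816, 0.3563, 0.2237]
ee_rot: [3.141, 0.001, -2.875]
contact_force: [0.4, -0.7, 0.1]
finger_gap: 0.004
grasp_force: 0.0
0.115 [(11, 1), (37, 0), (80, 1), (86, 0), (131, 1), (157, 0), (201, 1), (207, 0), (251, 1), (277, 0), (321, 1), (328, 0)]
0.125 [(11, 1), (37, 0), (81, 1), (87, 0), (131, 1), (158, 0), (202, 1), (207, 0), (251, 1), (277, 0), (321, 1), (327, 0)]
```

View pics/c7.png

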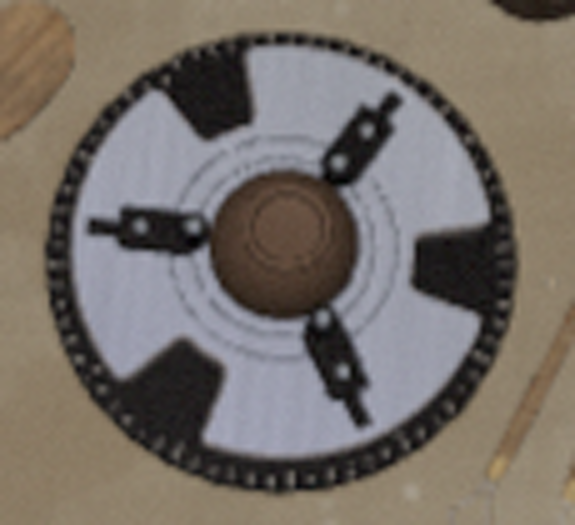

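Run:
```python
from h import *
d=camrig.snapshot('top')
px=np.array([[338,161],[193,228],[322,318]])/5+[214.6,114.6]
p=ray(d,px,.081)-C;r=np.hypot(*p.T);print(r.round(4),p.mean(0),(.082-r.mean())/.02)
print('bowl',ray(d,np.array([[287,226]])/5+[214.6,114.6],.102)-C)
```

```text
[0.061  0.059  0.0592] [ 0.0001526  -0.00014525] 1.1138972443809572
bowl [[ 0.00109235 -0.00092481]]
```

```bash
python3 -c "
from cell import robot, camrig, job, probe_bus
print(job.job_done())"
```

```text
the job is handed in; nothing more can be done
None
```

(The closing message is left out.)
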